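# Refill the empty bays of the battery charger

### The arm

A 7-joint arm with a two-finger parallel gripper is mounted at the origin on the work surface. World frame = base frame: x ahead of the robot, y to its left, z up, the work surface at z = 0. Lengths are in m, angles in rad, forces in N, time in s.
With the tool pointing down it reaches from about 0.425 to 0.925 m from the base axis. Payload 6.8 kg.
Tool frame: the origin (TCP) lies midway between the tips of the shut fingers; the grasp point (between the pads) lies 19 mm behind it; z points along the fingers, y is the line along which they close (so a half turn about z gives the same grasp; the last joint's range is limited). The gripper opens to 85 mm and grips with 20 to 120 N. Pads are 22 mm wide; open, the fingers measure 114 mm over their backs; the gripper's body (76 mm by 85 mm) begins 54 mm behind the grasp point. The pads swing forward as they close: fully open they stand 13 mm farther back than shut.
Start: joints at [1.084, 0.477, 0.022, 1.555, -0.011, 1.109, -0.083], TCP at [0.25, -0.627, 0.231] pointing down, gripper open.
Joint ranges: [-2.96, 2.96], [-0.34, 2.1], [-1.41, 1.46], [0.24, 2.44], [-1.37, 4.51], [0.17, 1.92], [-2.96, 2.96]. Speed limits (rad/s): [2.39, 2.39, 3.14, 3.14, 3.14, 3.14, 3.14].

### API

Orientations are given as a unit quaternion [w, x, y, z].
In Python, from station import bot gives the robot as it stands.
- The arm moves only by the tool jog_arm, never from a script. Its argument "rows" is a list of rows, each an object of numbers: "fingers": the finger opening in mm, from 0 to 85.4; "x", "y", "z": the shift along the tool's x, y, z in mm; "ax", "ay", "az": the turn, a rotation vector about the tool's x, y, z in degrees. A call has exactly 8 rows; each row shifts and turns the commanded pose from where the row before left it, along the tool's axes as they then stand; what a row does not reach is not made up. A row lasts 1/10 s, in which the tool goes at most 50 mm and 8.59 degrees, less where a joint would pass 70% of its speed; a pose out of reach is approached as far as the arm can. A call with a gripper value outside its range is refused whole. The fingers move at their own pace and stop on an object; "force" is the grip in N (left out, the last holds). Time passes only in rows, so rows that do not move let the fingers close, or fill a call up. It gives the time, the measured TCP pose, the force, the opening and the grip force at its end, in the units of the state.
- bot.get_obs(): the state, without advancing time (a new reading comes with each control period).
- bot.read_camera(name): name is "side" or "top"; returns a dict with "pixels" (384x512x3 uint8, red, green, blue), "vertical_fov" (degrees; the focal length in pixels is half the picture's height over the tangent of half this angle, whatever the lens; pixels are square), "cx", "cy" (the principal point, pixels), "dist_coeffs" ([k1, k2, p1, p2, k3] as OpenCV has them; the pictures are not rectified), "world_from_camera" (4x4, takes a point from camera to world coordinates). Camera axes: x right, y down, z forward; pixel columns grow to the right and rows downward; lengths in m; the calibration is good to about 2 mm. A picture is of the moment at which its call begins. There is no depth.
- bot.hand_in(): hands the job in; it is judged then, once.
The state is a dict: "t": time; "q": joint angles; "joint_vel": joint speeds; "joint_torque": joint torques, N m; "eef_pos": TCP position; "tool_rot": TCP orientation; "contact_force": force on the tool from outside, world axes, zero at the start; "torque": the same for the moment, N m; "gripper_width": opening from 0.0 (shut) to 1.0 (fully open); "grasp_force": force on a finger pad.
Only numpy, scipy, OpenCV 4.12 (cv2) and the standard library are available. Lean on these libraries where they do the work, as an engineer would, in place of code of your own. Each camera call takes 0.05 s, during which the arm holds its last target. There are 200 camera calls.

### The job

The charger on the inspection bench has four bays, two of them empty: load just those with the two spare battery packs. Slip each pack's contact end tilted under the hood, push the sprung head back by feel until the heel goes down behind the lip, press it home and let go. Leave what is already in the charger and all else on the bench alone.

Things in the scene. Friction and masses are not known exactly. Their poses are not given: they have to be found in the camera images.
- charger: grey four-bay battery charger, fixed; base plate 180 mm (x from -65 to +115) by 330 mm (y), 12 mm thick, origin on its underside level with the bays' centres. Bays 0 to 3 lie side by side at y = -120, -40, 40, 120 mm, floors 12 mm up; packs go in along +x, contact end first, under a hood and against a sprung head. The bays' shape is told with bay0 to bay3
- bay0 (a point): centre of the floor of bay 0, where a seated pack's origin belongs; axes as the charger's. In every bay (x from this point, heights from its floor, mm): a heel lip 16 high, inner face at x = -50.5, outer at -58.5; its 16 high ears stand 45 apart inside, x from -58.5 to -40.5. From x = -40 to 38 the pack's sides are free for the fingers
- bay1 (a point): centre of the floor of bay 1, where a seated pack's origin belongs; axes as the charger's. In every bay (x from this point, heights from its floor, mm): two cheeks 45 apart inside, x from 38 to 74, carry a hood that begins at x = 38, underside 40 high, top 45 high. Behind, a housing 36 high from x = 73 to 115
- bay2 (a point): centre of the floor of bay 2, where a seated pack's origin belongs; axes as the charger's. In every bay (x from this point, heights from its floor, mm): under the hood a sprung head, 38 wide, 4 to 30 high; its flat face rests at x = 44 and goes straight back 16 to a firm stop at x = 60. Spring about 5 N at rest, 8 N with a pack seated, 13 N fully back
- bay3 (a point): centre of the floor of bay 3, where a seated pack's origin belongs; axes as the charger's. In every bay (x from this point, heights from its floor, mm): a pack cannot enter level: tilt it 13 to 20 degrees, contact end low and under the hood, push the head back some 9 or more so that the heel clears the lip, then level it
- spareA: one spare: black battery pack, 100 x 40 x 30 mm (x, y, z), about 0.25 kg; origin at the centre of its underside, +x to its contact end (two small brass strips there), -x to its heel; on top, 42 mm from the middle towards the heel, a raised ridge across it (8 x 30 mm, 5 mm high). It lies on the bench
- spareB: the other spare: black battery pack, 100 x 40 x 30 mm (x, y, z), about 0.25 kg; origin at the centre of its underside, +x to its contact end (two small brass strips there), -x to its heel; on top, 42 mm from the middle towards the heel, a raised ridge across it (8 x 30 mm, 5 mm high). It lies on the bench
- spareA_nose (a point): lower middle of the contact end face of spareA (50, 0, 0 mm in its frame)
- spareB_nose (a point): lower middle of the contact end face of spareB (50, 0, 0 mm in its frame)
- seated: a like pack, already in one of the bays: black battery pack, 100 x 40 x 30 mm (x, y, z), about 0.25 kg; origin at the centre of its underside, +x to its contact end (two small brass strips there), -x to its heel; on top, 42 mm from the middle towards the heel, a raised ridge across it (8 x 30 mm, 5 mm high). Leave it
- blank: black blanking piece in another bay, which is therefore not empty: 100 x 40 x 20 mm with a rib (50 x 8 x 12 mm) along its top; origin at the centre of its underside. Leave it
- adapter: bystander: small black power adapter, 70 x 46 x 28 mm, smaller and squatter than a pack; origin at the centre of its underside. Not to be loaded
- meter: bystander: yellow multimeter lying flat, 150 x 76 x 39 mm; origin under its centre
- driver: bystander: screwdriver lying flat, 180 mm long along its x; origin under its middle
- tape: bystander: paper tape roll, 70 mm across, 20 mm high; origin under its centre
- flux: bystander: small upright bottle, 40 mm across, 85 mm high; origin under its centre
- board: bystander: green circuit board on a cork slab, 120 x 160 x 19 mm; origin under its centre

How it is judged:
By the outcome, as a careful person would: the job done as asked, in the order asked, and still so for the second after the job is handed in, with the robot touching nothing.
It also fails if it takes over 64 s, if anything falls off the work surface, if the arm or the gripper's body presses on something with over 40 N, if the wrist force passes 120 N, or if a joint passes its speed limit or range.

## Working session

There is one attempt and no reset: what is moved stays moved. The work goes in short steps, Python scripts to look and compute and a tool call to move; the robot and the scene stay as the last step left them, time stands still between calls to the robot, and variables do not carry over. Pictures are saved under pics/ and viewed, at most 10 in all, crops included, and the job is handed in when it is done.

Besides the shell and the picture viewer there is one more tool, called after "Request:" as name([rows], argument=value, ...), one row to a line, values as JSON. jog_arm: Moves the arm, as the interface text tells. Its arguments: {"type":"object","properties":{"rows":{"type":"array","items":{"type":"object","properties":{"fingers":{"type":"number"},"x":{"type":"number"},"y":{"type":"number"},"z":{"type":"number"},"ax":{"type":"number"},"ay":{"type":"number"},"az":{"type":"number"}}}},"force":{"type":"number"}},"required":["rows"]}

```bash
mkdir -p pics; ls; python3 - <<'E'
from station import bot
import cv2,pickle
o=bot.get_obs();print(o)
for n in("top","side"):
    c=bot.read_camera(n);pickle.dump(c,open(n+".pkl","wb"))
    print(n,c["vertical_fov"],c["cx"],c["cy"],c["dist_coeffs"],c["world_from_camera"])
    cv2.imwrite(f"pics/{n}0.png",cv2.resize(c["pixels"][...,::-1],(768,576),interpolation=cv2.INTER_CUBIC))
E
```

```text
pics
{'t': 0.0, 'q': array([ 1.08390493,  0.47783462,  0.02235422,  1.55647438, -0.01149527,
        1.10928111, -0.08308698]), 'joint_vel': array([ 0.0001281 , -0.00213022, -0.00056393, -0.00136855,  0.00034493,
       -0.00016527,  0.00018069]), 'joint_torque': array([-7.90274044e-04, -5.96464348e+01,  1.60737164e+00, -2.81205654e+01,
        1.23586552e-02,  9.30147566e-03, -6.49811852e-06]), 'eef_pos': array([ 0.24936704, -0.62660259,  0.23029317]), 'tool_rot': array([-9.00557408e-04,  9.82115531e-01,  1.88276950e-01, -2.49625446e-04]), 'contact_force': array([ 0.03998546,  0.30984951, -0.12863116]), 'torque': array([-0.00958939,  0.0038745 , -0.01822365]), 'grasp_force': 0.0, 'gripper_width': 0.9990081091419287}
top 51.43226707468903 254.81888427152523 194.53971311684933 [0.02452509 0.         0.         0.         0.        ] [[ 0.008159   -0.99590898  0.089993    0.45814552]
 [-0.99984766 -0.00951362 -0.01463385  0.00850399]
 [ 0.01543015 -0.08985989 -0.99583488  1.21218297]
 [ 0.          0.          0.          1.        ]]
side 43.3110159139347 255.05774547659638 187.72709984271003 [-0.11918801  0.          0.          0.          0.        ] [[-0.99790583 -0.0338388   0.05512605  0.4889684 ]
 [-0.06404293  0.63651562 -0.76860026  1.22406507]
 [-0.00908008 -0.77052112 -0.63734979  1.05206505]
 [ 0.          0.          0.          1.        ]]
```

View pics/top0.png

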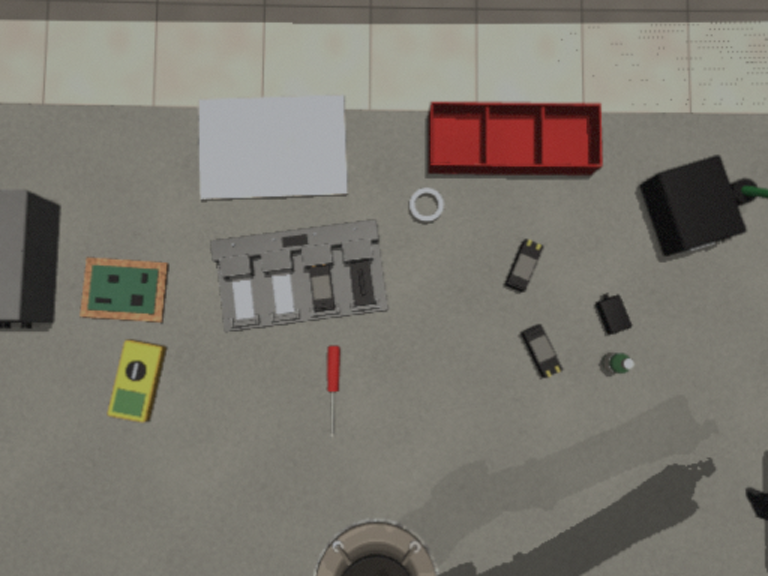

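View pics/side0.png

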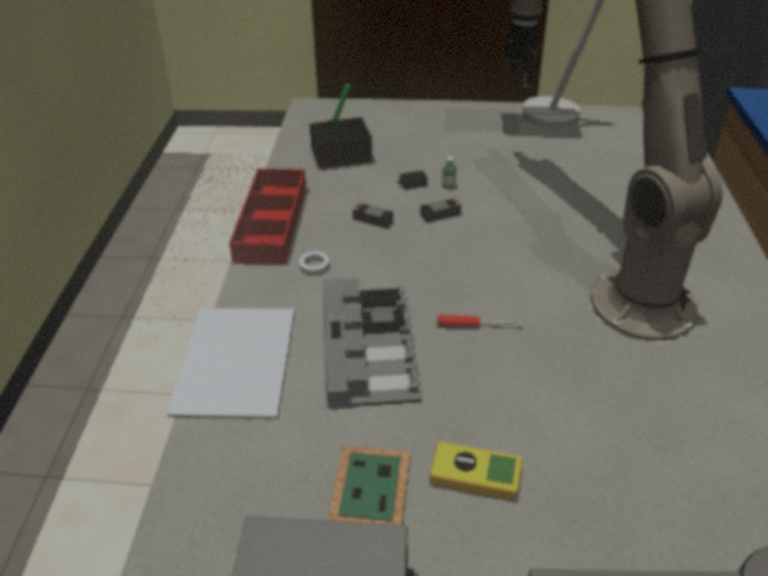

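The top view shows the charger with its hood away from the robot. Bays 3 and 2 (white floors at (243,300) and (283,293)) are empty, bay 1 holds the pack and bay 0 the blank. The spares are at (525,265), with its brass up and to the right, and (542,350), with its brass down and to the right. The side view agrees.

```bash
cat > h.py <<'E'
import numpy as np,cv2,pickle
def K(c):
    f=192/np.tan(np.radians(c["vertical_fov"]/2)); return np.array([[f,0,c["cx"]],[0,f,c["cy"]],[0,0,1.]])
def ray(c,uv,z):
    p=cv2.undistortPoints(np.float64(uv).reshape(-1,1,2),K(c),np.array(c["dist_coeffs"])).reshape(-1,2)
    M=c["world_from_camera"]; d=np.c_[p,np.ones(len(p))]@M[:3,:3].T
    return M[:3,3]+d*((z-M[2,3])/d[:,2])[:,None]
def proj(c,P):
    W=np.linalg.inv(c["world_from_camera"]); return cv2.projectPoints(np.float64(P).reshape(-1,1,3),cv2.Rodrigues(W[:3,:3])[0],W[:3,3],K(c),np.array(c["dist_coeffs"]))[0].reshape(-1,2)
E
python3 - <<'E'
import pickle,cv2,numpy as np
from h import *
c=pickle.load(open("top.pkl","rb"));im=c["pixels"];g=im.max(2)
hsv=cv2.cvtColor(im,cv2.COLOR_RGB2HSV)
def blobs(m,x0,x1,y0,y1,amin,z):
    k=np.zeros_like(m);k[y0:y1,x0:x1]=m[y0:y1,x0:x1]
    for t in cv2.findContours(k,cv2.RETR_EXTERNAL,cv2.CHAIN_APPROX_NONE)[0]:
        if cv2.contourArea(t)<amin: continue
        b=cv2.boxPoints(cv2.minAreaRect(t));w=ray(c,b,z)[:,:2]*1e3
        print(cv2.contourArea(t),b.round(1).tolist(),"W",w.round(1).tolist(),"c",w.mean(0).round(1))
print("floors");blobs((g>165).astype(np.uint8),140,260,150,225,100,.012)
print("dark");blobs((g<75).astype(np.uint8),330,430,150,260,60,.03)
print("brass")
br=((hsv[...,1]>110)&(hsv[...,2]>100)&(abs(hsv[...,0].astype(int)-27)<8)).astype(np.uint8)
blobs(br,330,385,150,260,1,.025)
a=cv2.resize(im[140:228,135:262],None,fx=6,fy=6,interpolation=cv2.INTER_CUBIC)
b=cv2.resize(im[150:260,325:435],None,fx=5,fy=5,interpolation=cv2.INTER_CUBIC)
cv2.imwrite("pics/a.png",a[...,::-1]);cv2.imwrite("pics/b.png",b[...,::-1])
E
```

```text
floors
229.0 [[155.3000030517578, 187.60000610351562], [165.8000030517578, 186.5], [168.5, 210.6999969482422], [158.0, 211.89999389648438]] W [[584.6, 290.8], [588.5, 259.3], [515.4, 249.2], [511.6, 280.5]] c [550. 270.]
218.5 [[181.89999389648438, 184.10000610351562], [192.10000610351562, 182.89999389648438], [195.10000610351562, 207.10000610351562], [184.89999389648438, 208.39999389648438]] W [[596.0, 211.3], [600.2, 180.7], [527.0, 170.0], [522.9, 200.5]] c [561.5 190.6]
dark
98.5 [[398.79998779296875, 237.1999969482422], [409.79998779296875, 235.0], [412.29998779296875, 247.6999969482422], [401.3999938964844, 249.89999389648438]] W [[442.4, -435.6], [449.1, -468.2], [412.0, -474.6], [405.3, -442.1]] c [ 427.2 -455.1]
272.0 [[345.3999938964844, 221.60000610351562], [359.6000061035156, 214.89999389648438], [374.5, 246.0], [360.29998779296875, 252.8000030517578]] W [[486.8, -278.2], [507.4, -320.6], [416.0, -363.1], [395.8, -320.8]] c [ 451.5 -320.7]
410.5 [[394.1000061035156, 199.1999969482422], [411.0, 192.39999389648438], [421.0, 217.39999389648438], [404.1000061035156, 224.19999
[... 348 characters left out ...]
.5 -288.7]
brass
2.0 [[363.79998779296875, 247.60000610351562], [365.0, 247.0], [366.20001220703125, 249.39999389648438], [365.0, 250.0]] W [[410.8, -332.9], [412.6, -336.5], [405.6, -339.9], [403.8, -336.3]] c [ 408.2 -336.4]
3.5 [[369.5, 244.5], [370.5, 243.5], [373.0, 246.0], [372.0, 247.0]] W [[420.0, -350.0], [423.0, -353.0], [415.7, -360.3], [412.8, -357.2]] c [ 417.9 -355.1]
1.0 [[357.5, 164.5], [359.0, 163.0], [359.5, 163.5], [358.0, 165.0]] W [[659.4, -318.1], [664.0, -322.7], [662.5, -324.2], [657.9, -319.6]] c [ 661.  -321.1]
1.0 [[352.0, 161.0], [353.0, 161.0], [353.0, 162.0], [352.0, 162.0]] W [[669.9, -301.6], [670.0, -304.6], [666.9, -304.6], [666.9, -301.6]] c [ 668.4 -303.1]
```

View pics/a.png

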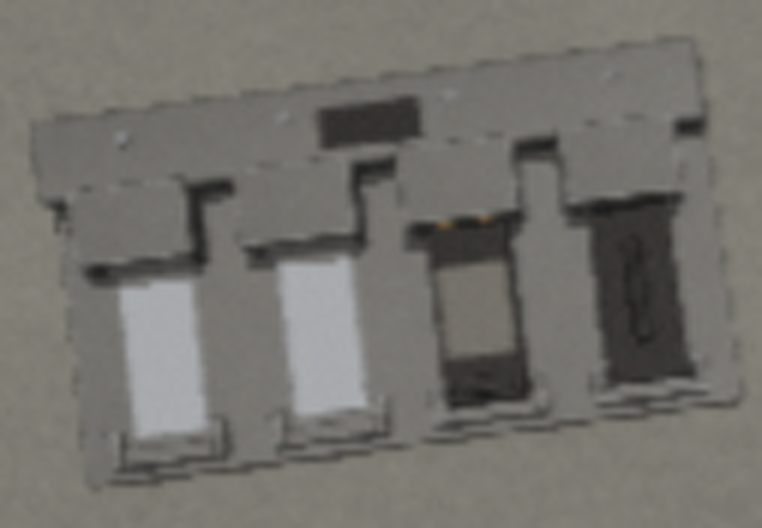

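View pics/b.png

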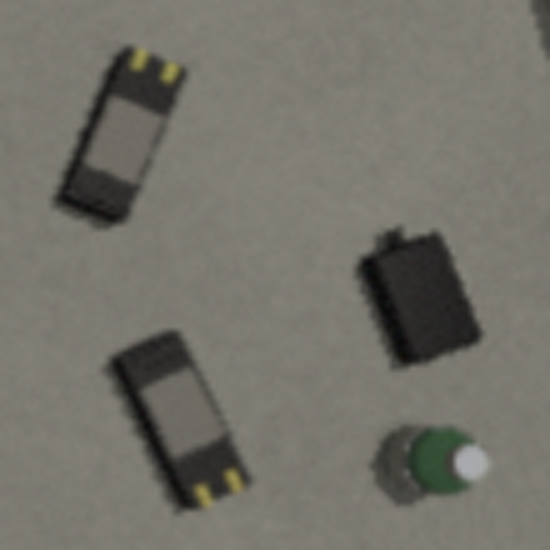

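The first crop shows the bays with the floors' centres at (163,358) and (325,335), the housing back corners at (35,122) and (693,37), and the base front corners at (95,487) and (740,400). The second crop shows the contact-end middles at about (158,58) and (221,497).

```bash
python3 - <<'E'
import pickle,cv2,numpy as np
from h import *
c=pickle.load(open("top.pkl","rb"));s=pickle.load(open("side.pkl","rb"))
A=lambda p:(np.array(p)+.5)/6-.5+[135,140]
B=lambda p:(np.array(p)+.5)/5-.5+[325,150]
pa=np.array([[95,487],[740,400]]);print("front",ray(c,A(pa),.012)*1e3)
pb=np.array([[35,122],[693,37]]);print("back",ray(c,A(pb),.048)*1e3)
def fit(L,Wp): # rigid 2D
    L,Wp=map(np.array,(L,Wp));a=L-L.mean(0);b=Wp-Wp.mean(0)
    y=np.arctan2((a[:,0]*b[:,1]-a[:,1]*b[:,0]).sum(),(a*b).sum());R=np.array([[np.cos(y),-np.sin(y)],[np.sin(y),np.cos(y)]])
    t=Wp.mean(0)-R@L.mean(0);return np.degrees(y),t,Wp-(L@R.T+t)
W=np.r_[ray(c,A(pa),.012),ray(c,A(pb),.048)][:,:2]*1e3
print("charger",fit([[-65,165],[-65,-165],[115,165],[115,-165]],W))
# floors in the side view
g=s["pixels"].max(2);m=np.zeros_like(g);m[220:270,235:280]=(g[220:270,235:280]>165)
for t in cv2.findContours(m,cv2.RETR_EXTERNAL,cv2.CHAIN_APPROX_NONE)[0]:
    if cv2.contourArea(t)>40:
        w=ray(s,cv2.boxPoints(cv2.minAreaRect(t)),.012)[:,:2]*1e3;print("side floor",w.round(1).tolist(),w.mean(0).round(1))
for n,nose,br,lab in(("1",(158,58),(155,66),(124,140)),("2",(221,497),(219,488),(184,412))):
    w=ray(c,B(np.array([nose,br,lab])),.03)[:,:2]*1e3;d=w[1]-w[2];d/=np.hypot(*d)
    print(n,w.round(1).tolist(),"yaw",np.degrees(np.arctan2(d[1],d[0])),"centre",w[0]-50*d)
# side-view dark blobs of packs at z=.015
for (x0,x1,y0,y1) in((230,268,128,156),(275,312,128,152)):
    m=np.zeros_like(g);m[y0:y1,x0:x1]=g[y0:y1,x0:x1]<75
    M=cv2.moments(m,True);print("side pack",ray(s,[[M["m10"]/M["m00"],M["m01"]/M["m00"]]],.018)[0]*1e3,M["m00"])
E
```

```text
front [[484.99412985 302.19904139  12.        ]
 [531.24058988 -18.76396422  12.        ]]
back [[662.20505144 328.13553327  48.        ]
 [708.39107607   6.61595804  48.        ]]
charger (np.float64(8.199118165936088), array([571.96325116, 150.98129962]), array([[ 0.8977369 , -2.82580801],
       [ 0.08167589,  2.83806695],
       [-0.05145819, -2.55978215],
       [-0.9279546 ,  2.5475232 ]]))
1 [[668.6, -312.9], [663.7, -311.1], [618.6, -291.8]] yaw -23.11142216107975 centre [ 622.56298578 -293.30413604]
2 [[407.0, -346.1], [412.3, -345.1], [456.7, -325.2]] yaw -155.88988711677558 centre [ 452.66835752 -325.7206984 ]
side pack [ 618.23113905 -275.7871079    18.        ] 214.0
side pack [ 452.02487246 -308.05040699   18.        ] 213.0
```

Request:
jog_arm([
  {"x": 38,"y": -25.5,"z": 10,"fingers": 85},
  {"x": 38,"y": -25.5,"z": 10,"fingers": 85},
  {"x": 38,"y": -25.5,"z": 10,"fingers": 85},
  {"x": 38,"y": -25.5,"z": 15,"fingers": 85},
  {"x": 38,"y": -25.5,"z": 15,"fingers": 85},
  {"x": 38,"y": -25.5,"z": 15,"fingers": 85},
  {"x": 38,"y": -25.5,"z": 20,"fingers": 85},
  {"x": 38,"y": -25.5,"z": 20,"az": -2.8,"fingers": 85},
], force=60)

```text
invalid input
```

Request:
jog_arm([
  {"fingers": 85,"x": 38,"y": -25.5,"z": 10,"ax": 0,"ay": 0,"az": 0},
  {"fingers": 85,"x": 38,"y": -25.5,"z": 10,"ax": 0,"ay": 0,"az": 0},
  {"fingers": 85,"x": 38,"y": -25.5,"z": 10,"ax": 0,"ay": 0,"az": 0},
  {"fingers": 85,"x": 38,"y": -25.5,"z": 15,"ax": 0,"ay": 0,"az": 0},
  {"fingers": 85,"x": 38,"y": -25.5,"z": 15,"ax": 0,"ay": 0,"az": 0},
  {"fingers": 85,"x": 38,"y": -25.5,"z": 15,"ax": 0,"ay": 0,"az": 0},
  {"fingers": 85,"x": 38,"y": -25.5,"z": 20,"ax": 0,"ay": 0,"az": 0},
  {"fingers": 85,"x": 38,"y": -25.5,"z": 20,"ax": 0,"ay": 0,"az": -2.8},
], force=60)

```text
t: 0.9
eef_pos: [0.4573, -0.3236, 0.1157]
tool_rot: [0.0, 0.977, 0.212, 0.0]
contact_force: [1.1, -1.7, -0.3]
gripper_width: 0.997
grasp_force: 0.0
```

Request:
jog_arm([
  {"fingers": 85,"x": 0,"y": 0,"z": 30,"ax": 0,"ay": 0,"az": 0},
  {"fingers": 85,"x": 0,"y": 0,"z": 30,"ax": 0,"ay": 0,"az": 0},
  {"fingers": 85,"x": 0,"y": 0,"z": 30,"ax": 0,"ay": 0,"az": 0},
  {"fingers": 85,"x": 0,"y": 0,"z": 15,"ax": 0,"ay": 0,"az": 0},
  {"fingers": 85,"x": 0,"y": 0,"z": 9,"ax": 0,"ay": 0,"az": 0},
  {"fingers": 30,"x": 0,"y": 0,"z": 0,"ax": 0,"ay": 0,"az": 0},
  {"fingers": 30,"x": 0,"y": 0,"z": 0,"ax": 0,"ay": 0,"az": 0},
  {"fingers": 30,"x": 0,"y": 0,"z": 0,"ax": 0,"ay": 0,"az": 0},
], force=60)

```text
t: 1.7
eef_pos: [0.4574, -0.3257, 0.0036]
tool_rot: [0.001, 0.977, 0.212, 0.001]
contact_force: [1.9, -0.0, -0.8]
gripper_width: 0.512
grasp_force: 0.0
```

```bash
python3 - <<'E'
from station import bot
import cv2
o=bot.get_obs();print(o["gripper_width"],o["grasp_force"],o["contact_force"],o["eef_pos"],o["q"])
c=bot.read_camera("side");a=c["pixels"][105:175,215:320]
cv2.imwrite("pics/g1.png",cv2.resize(a[...,::-1],None,fx=6,fy=6,interpolation=cv2.INTER_CUBIC))
E
```

```text
0.512431985381051 0.004693908122135326 [ 1.85573789 -0.02986797 -0.76086812] [ 0.45744923 -0.32572429  0.00356129] [ 0.57317251  0.60717783 -0.08415413  1.97634048  0.09050845  0.5594509
 -0.71598757]
```

View pics/g1.png

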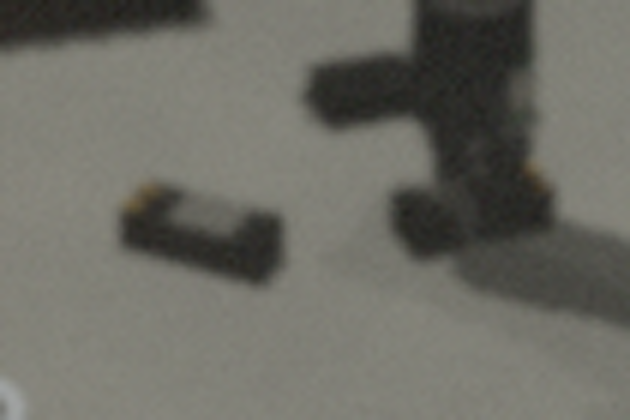

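The crop shows the fingers astride the middle of the near spare, at about (480,215). They have not quite closed on it yet. I'll close and lift.

Request:
jog_arm([
  {"fingers": 30,"x": 0,"y": 0,"z": 0,"ax": 0,"ay": 0,"az": 0},
  {"fingers": 30,"x": 0,"y": 0,"z": 0,"ax": 0,"ay": 0,"az": 0},
  {"fingers": 30,"x": 0,"y": 0,"z": 0,"ax": 0,"ay": 0,"az": 0},
  {"fingers": 30,"x": 0,"y": 0,"z": -15,"ax": 0,"ay": 0,"az": 0},
  {"fingers": 30,"x": 0,"y": 0,"z": -30,"ax": 0,"ay": 0,"az": 0},
  {"fingers": 30,"x": 0,"y": 0,"z": -30,"ax": 0,"ay": 0,"az": 0},
  {"fingers": 30,"x": 0,"y": 0,"z": -30,"ax": 0,"ay": 0,"az": 0},
  {"fingers": 30,"x": 0,"y": 0,"z": -25,"ax": 0,"ay": 0,"az": 0},
], force=60)

```text
t: 2.55
eef_pos: [0.4567, -0.3254, 0.135]
tool_rot: [0.001, 0.977, 0.212, 0.001]
contact_force: [0.5, -0.5, -2.8]
gripper_width: 0.456
grasp_force: 61.1
```

```bash
cat > plan.py <<'E'
import numpy as np
from scipy.spatial.transform import Rotation as R, Slerp
CH=dict(p=np.array([572.,151.,0.]),yaw=8.2)
def tool(bay,xn,zn,th,flip,gx=-4.,gz=3.6,dy=0.):
    """Tool pose (mm) with the pack's lower nose edge at xn,zn (bay frame), tilt th deg; flip: nose along tool -x."""
    rp=R.from_euler("y",th,degrees=True)
    c=np.array([xn,dy,zn])+rp.apply([gx-50,0,gz])
    rz=R.from_euler("z",CH["yaw"],degrees=True)
    p=CH["p"]+rz.apply(c+[0,-120+80*bay,12])
    rt=R.from_euler("x",180,degrees=True)
    if flip: rt=R.from_euler("z",180,degrees=True)*rt
    return p,rz*rp*rt
def now(o):
    w,x,y,z=o["tool_rot"];return np.array(o["eef_pos"])*1e3,R.from_quat([x,y,z,w])
def rows(T,way,turn=None):
    """way: list of (pose,n). Print rows rounded; prints resulting pose."""
    p,r=T
    for (q,s),n in way:
        d=(r.inv()*s).as_rotvec()
        if turn and np.linalg.norm(d)>2 and np.sign(d[2])!=turn: d*=(1-2*np.pi/np.linalg.norm(d))
        r0=r;p0=p
        for i in range(1,n+1):
            pt=p0+(q-p0)*i/n; rt=r0*R.from_rotvec(d*i/n)
            x=np.round(r.inv().apply(pt-p),1);a=np.round(np.degrees((r.inv()*rt).as_rotvec()),2)
            print(*x,"|",*a)
            p=p+r.apply(x);r=r*R.from_rotvec(np.radians(a))
        print("--",p.round(1))
    return p,r
E
python3 - <<'E'
from station import bot
from plan import *
o=bot.get_obs();print(o["gripper_width"],o["grasp_force"],o["contact_force"],o["eef_pos"])
T=now(o)
p,r=tool(3,15,70,0,True)
mid=(np.array([500.,20,140]),R.from_euler("z",106,degrees=True)*R.from_euler("x",180,degrees=True))
T=rows(T,[(mid,10),((p,r),10)],turn=-1)
rows(T,[(tool(3,15,70,16,True),4)])
E
```

```text
0.4561924481994131 61.07524394989014 [ 0.52069895 -0.51039651 -2.83603385] [ 0.45668123 -0.32536267  0.13500723]
18.3 -29.6 -0.5 | 0.01 0.0 -8.15
22.2 -26.8 -0.5 | 0.01 0.0 -8.15
25.9 -23.3 -0.6 | 0.01 0.0 -8.15
28.9 -19.4 -0.5 | 0.01 0.01 -8.15
31.3 -15.1 -0.5 | 0.01 -0.0 -8.15
33.2 -10.6 -0.5 | 0.01 -0.0 -8.15
34.3 -5.7 -0.5 | 0.01 0.0 -8.16
34.8 -0.8 -0.5 | 0.01 0.0 -8.15
34.6 4.2 -0.5 | 0.01 0.0 -8.15
33.6 9.0 -0.5 | 0.01 0.01 -8.15
-- [500.  20. 140.]
23.0 8.3 5.4 | 0.0 -0.0 -8.22
21.6 11.5 5.5 | 0.0 -0.0 -8.22
19.8 14.5 5.4 | 0.0 0.0 -8.22
17.4 17.1 5.5 | 0.0 0.0 -8.22
14.9 19.5 5.4 | 0.0 0.0 -8.22
11.9 21.4 5.5 | 0.0 0.0 -8.22
8.7 22.8 5.4 | 0.0 0.0 -8.22
5.3 23.9 5.5 | 0.0 0.0 -8.22
1.9 24.4 5.4 | 0.0 0.0 -8.22
-1.6 24.5 5.4 | 0.0 0.0 -8.22
-- [516.3 264.3  85.6]
-0.8 -0.0 -3.7 | 0.0 4.0 0.0
-0.5 -0.0 -3.7 | 0.0 4.0 0.0
-0.2 -0.0 -3.7 | 0.0 4.0 0.0
-0.0 -0.0 -3.8 | 0.0 4.0 0.0
-- [519.3 264.7 100.4]
```

Request:
jog_arm([
  {"fingers": 30,"x": 18.3,"y": -29.6,"z": -0.5,"ax": 0,"ay": 0,"az": -8.15},
  {"fingers": 30,"x": 22.2,"y": -26.8,"z": -0.5,"ax": 0,"ay": 0,"az": -8.15},
  {"fingers": 30,"x": 25.9,"y": -23.3,"z": -0.5,"ax": 0,"ay": 0,"az": -8.15},
  {"fingers": 30,"x": 28.9,"y": -19.4,"z": -0.5,"ax": 0,"ay": 0,"az": -8.15},
  {"fingers": 30,"x": 31.3,"y": -15.1,"z": -0.5,"ax": 0,"ay": 0,"az": -8.15},
  {"fingers": 30,"x": 33.2,"y": -10.6,"z": -0.5,"ax": 0,"ay": 0,"az": -8.15},
  {"fingers": 30,"x": 34.3,"y": -5.7,"z": -0.5,"ax": 0,"ay": 0,"az": -8.15},
  {"fingers": 30,"x": 34.8,"y": -0.8,"z": -0.5,"ax": 0,"ay": 0,"az": -8.15},
])

```text
t: 3.35
eef_pos: [0.491, -0.0479, 0.1373]
tool_rot: [0.001, 0.707, 0.707, -0.0]
contact_force: [0.2, -0.2, -2.3]
gripper_width: 0.459
grasp_force: 61.1
```

Request:
jog_arm([
  {"fingers": 30,"x": 34.6,"y": 4.2,"z": -0.5,"ax": 0,"ay": 0,"az": -8.15},
  {"fingers": 30,"x": 33.6,"y": 9.0,"z": -0.5,"ax": 0,"ay": 0,"az": -8.15},
  {"fingers": 30,"x": 23,"y": 8.3,"z": 5.4,"ax": 0,"ay": 0,"az": -8.22},
  {"fingers": 30,"x": 21.6,"y": 11.5,"z": 5.5,"ax": 0,"ay": 0,"az": -8.22},
  {"fingers": 30,"x": 19.8,"y": 14.5,"z": 5.4,"ax": 0,"ay": 0,"az": -8.22},
  {"fingers": 30,"x": 17.4,"y": 17.1,"z": 5.5,"ax": 0,"ay": 0,"az": -8.22},
  {"fingers": 30,"x": 14.9,"y": 19.5,"z": 5.4,"ax": 0,"ay": 0,"az": -8.22},
  {"fingers": 30,"x": 11.9,"y": 21.4,"z": 5.5,"ax": 0,"ay": 0,"az": -8.22},
])

```text
t: 4.15
eef_pos: [0.5098, 0.167, 0.1053]
tool_rot: [0.001, 0.211, 0.977, -0.001]
contact_force: [0.2, 0.6, -2.0]
gripper_width: 0.462
grasp_force: 61.1
```

Request:
jog_arm([
  {"fingers": 30,"x": 8.7,"y": 22.8,"z": 5.4,"ax": 0,"ay": 0,"az": -8.22},
  {"fingers": 30,"x": 5.3,"y": 23.9,"z": 5.5,"ax": 0,"ay": 0,"az": -8.22},
  {"fingers": 30,"x": 1.9,"y": 24.4,"z": 5.4,"ax": 0,"ay": 0,"az": -8.22},
  {"fingers": 30,"x": -1.6,"y": 24.5,"z": 5.4,"ax": 0,"ay": 0,"az": -8.22},
  {"fingers": 30,"x": -0.8,"y": 0,"z": -3.7,"ax": 0,"ay": 4,"az": 0},
  {"fingers": 30,"x": -0.5,"y": 0,"z": -3.7,"ax": 0,"ay": 4,"az": 0},
  {"fingers": 30,"x": -0.2,"y": 0,"z": -3.7,"ax": 0,"ay": 4,"az": 0},
  {"fingers": 30,"x": 0,"y": 0,"z": -3.8,"ax": 0,"ay": 4,"az": 0},
])

```text
t: 4.95
eef_pos: [0.5197, 0.264, 0.0987]
tool_rot: [-0.14, -0.071, 0.988, -0.011]
contact_force: [-0.1, -0.4, -3.8]
gripper_width: 0.459
grasp_force: 61.1
```

```bash
python3 - <<'E'
from station import bot
from plan import *
import cv2,pickle
o=bot.get_obs();print(o["gripper_width"],o["grasp_force"],o["contact_force"],o["eef_pos"],o["q"])
ims=[]
for n,(y0,y1,x0,x1) in(("top",(135,225,130,265)),("side",(170,280,200,300))):
    c=bot.read_camera(n);pickle.dump(c,open(n+"1.pkl","wb"));ims.append(cv2.resize(c["pixels"][y0:y1,x0:x1,::-1],None,fx=4,fy=4,interpolation=cv2.INTER_CUBIC)[:360,:400] if n=="side" else cv2.resize(c["pixels"][y0:y1,x0:x1-35,::-1],None,fx=4,fy=4,interpolation=cv2.INTER_CUBIC))
cv2.imwrite("pics/i1.png",np.hstack(ims))
E
```

```text
0.4589952099854939 61.12874150276184 [-0.08494125 -0.36389361 -3.80709633] [0.51973415 0.26404844 0.09866462] [ 0.03526572  0.77722519 -0.8377648   1.63854248  0.42781627  1.22168989
  0.80034415]
```

View pics/i1.png

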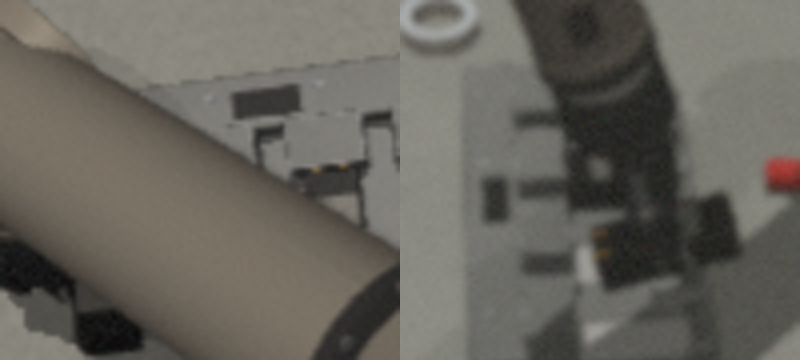

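The top view is blocked by the arm. In the side view the pack hangs tilted, brass end at (600,240) pointing down towards bay 3's hood, with the lower near nose corner at about (607,290).

```bash
python3 - <<'E'
from station import bot
from plan import *; from h import *
s=pickle.load(open("side.pkl","rb"));c=pickle.load(open("side1.pkl","rb"));t=pickle.load(open("top.pkl","rb"))
rz=R.from_euler("z",8.2,degrees=True)
for nm,cam,reg,th in(("side",s,(220,275,235,285),150),("top",t,(175,220,145,205),165)):
    g=cam["pixels"].max(2);y0,y1,x0,x1=reg;m=np.zeros_like(g);m[y0:y1,x0:x1]=g[y0:y1,x0:x1]>th
    for k in cv2.findContours(m,cv2.RETR_EXTERNAL,cv2.CHAIN_APPROX_NONE)[0]:
        if cv2.contourArea(k)>60:
            w=ray(cam,cv2.boxPoints(cv2.minAreaRect(k)),.012)*1e3
            l=rz.inv().apply(w-[572,151,0]);print(nm,"charger-frame floor corners",l[:,:2].round(1).tolist(),l.mean(0).round(1))
p,r=now(bot.get_obs())
# pack frame from tool: nose along tool -x, pack up = -tool z
rp=r*R.from_euler("x",180,degrees=True)*R.from_euler("z",180,degrees=True)
print("pack euler zyx",rp.as_euler("ZYX",degrees=True).round(2))
o=p-rp.apply([-4,0,3.6])
for n,v in dict(nbl=[50,20,0],nbr=[50,-20,0],ntl=[50,20,30],ntr=[50,-20,30],hbl=[-50,20,0],htl=[-50,20,30]).items():
    u=proj(c,(o+rp.apply(v))/1e3)[0];print(n,u.round(1),"crop",((u-[200,170])*4+[400,0]).round(0))
n=rz.inv().apply(o+rp.apply([50,0,0])-[572,151,0]);print("nose in charger frame",n)
E
```

```text
side charger-frame floor corners [[28.6, 107.6], [-42.4, 108.2], [-40.5, 139.9], [29.3, 139.3]] [ -6.3 123.7  12. ]
side charger-frame floor corners [[28.2, 27.6], [-41.5, 33.7], [-38.6, 63.3], [30.0, 57.2]] [-5.5 45.4 12. ]
top charger-frame floor corners [[32.4, 136.6], [31.8, 104.9], [-42.0, 105.3], [-41.3, 136.8]] [ -4.8 120.9  12. ]
top charger-frame floor corners [[32.4, 56.3], [32.2, 25.3], [-41.9, 25.2], [-41.6, 56.0]] [-4.7 40.7 12. ]
pack euler zyx [ 8.01 15.96 -0.04]
nbl [251.  242.7] crop [604. 291.]
nbr [250.  232.6] crop [600. 250.]
ntl [247.8 235.6] crop [591. 262.]
ntr [246.9 225.4] crop [588. 222.]
hbl [285.7 233.6] crop [743. 254.]
htl [283.  226.3] crop [732. 225.]
nose in charger frame [ 17.0145517  118.87753522  79.42337272]
```

```bash
sed -i 's/572.,151.,0./571.8,152.5,0./' plan.py; python3 - <<'E'
from station import bot
from plan import *
T=now(bot.get_obs());print(T[0])
T=rows(T,[(tool(3,18,20,16,True),3),(tool(3,24,5,16,True),3),(tool(3,28,2,16,True),2)])
rows(T,[(tool(3,35,0,16,True),4),(tool(3,40,0,16,True),4)])
E
```

```text
[521.4521462  263.99273966  97.72935334]
-4.7 0.8 15.1 | 0.0 0.01 -0.06
-4.6 0.9 15.1 | 0.01 0.02 -0.06
-4.7 0.8 15.1 | 0.0 0.01 -0.06
-- [522.1 266.6  50.3]
-3.3 -0.0 4.2 | 0.0 0.0 -0.0
-3.3 -0.0 4.3 | 0.0 0.0 -0.0
-3.3 -0.0 4.2 | 0.0 0.0 -0.0
-- [528.  267.4  35.4]
-2.3 -0.0 0.9 | 0.0 0.0 -0.0
-2.4 -0.0 0.9 | 0.0 0.0 -0.0
-- [532.  268.   32.4]
-1.8 -0.0 0.0 | 0.0 0.0 -0.0
-1.8 -0.0 0.0 | 0.0 0.0 -0.0
-1.8 -0.0 0.0 | 0.0 0.0 -0.0
-1.9 -0.0 0.0 | 0.0 0.0 -0.0
-- [539.  269.   30.4]
-1.2 -0.0 -0.3 | 0.0 0.0 -0.0
-1.2 -0.0 -0.4 | 0.0 0.0 -0.0
-1.2 -0.0 -0.3 | 0.0 0.0 -0.0
-1.2 -0.0 -0.4 | 0.0 0.0 -0.0
-- [543.9 269.7  30.4]
```

Request:
jog_arm([
  {"fingers": 30,"x": -4.7,"y": 0.8,"z": 15,"ax": 0,"ay": 0,"az": 0},
  {"fingers": 30,"x": -4.7,"y": 0.8,"z": 15,"ax": 0,"ay": 0,"az": 0},
  {"fingers": 30,"x": -4.7,"y": 0.8,"z": 15,"ax": 0,"ay": 0,"az": 0},
  {"fingers": 30,"x": -3.3,"y": 0,"z": 4.2,"ax": 0,"ay": 0,"az": 0},
  {"fingers": 30,"x": -3.3,"y": 0,"z": 4.2,"ax": 0,"ay": 0,"az": 0},
  {"fingers": 30,"x": -3.3,"y": 0,"z": 4.2,"ax": 0,"ay": 0,"az": 0},
  {"fingers": 30,"x": -2.3,"y": 0,"z": 0.9,"ax": 0,"ay": 0,"az": 0},
  {"fingers": 30,"x": -2.3,"y": 0,"z": 0.9,"ax": 0,"ay": 0,"az": 0},
])

```text
t: 5.85
eef_pos: [0.5303, 0.269, 0.0328]
tool_rot: [-0.139, -0.071, 0.988, -0.01]
contact_force: [-0.2, 0.1, -2.4]
gripper_width: 0.457
grasp_force: 61.2
```

```bash
cat > st.py <<'E'
from station import bot
from plan import *
import sys
def st(bay,flip,gx=-4.,gz=3.6):
    o=bot.get_obs();p,r=now(o)
    rp=r*R.from_euler("x",180,degrees=True)
    if flip: rp=rp*R.from_euler("z",180,degrees=True)
    rz=R.from_euler("z",CH["yaw"],degrees=True)
    n=rz.inv().apply(p+rp.apply([50-gx,0,-gz])-CH["p"])-[0,-120+80*bay,12]
    print("t",round(o["t"],2),"nose bay",n.round(2),"zyx",rp.as_euler("ZYX",degrees=True).round(2),"F",rz.inv().apply(o["contact_force"]).round(2),"w",round(o["gripper_width"],3),"tcp",p.round(1))
    return p,r
E
python3 -c "
from st import *
st(3,True)"
```

```text
t 5.85 nose bay [26.5   1.2   2.48] zyx [8.190e+00 1.597e+01 1.000e-02] F [-0.19  0.08 -2.44] w 0.457 tcp [530.3 269.   32.8]
```

Request:
jog_arm([
  {"fingers": 30,"x": -3,"y": -0.4,"z": -0.2,"ax": 0,"ay": 0,"az": 0},
  {"fingers": 30,"x": -3,"y": -0.4,"z": -0.2,"ax": 0,"ay": 0,"az": 0},
  {"fingers": 30,"x": -3,"y": -0.2,"z": -0.2,"ax": 0,"ay": 0,"az": 0},
  {"fingers": 30,"x": -1.5,"y": 0,"z": -0.2,"ax": 0,"ay": 0,"az": 0},
  {"fingers": 30,"x": -1.5,"y": 0,"z": -0.2,"ax": 0,"ay": 0,"az": 0},
  {"fingers": 30,"x": -1.5,"y": 0,"z": -0.4,"ax": 0,"ay": 0,"az": 0},
  {"fingers": 30,"x": -1.5,"y": 0,"z": -0.4,"ax": 0,"ay": 0,"az": 0},
  {"fingers": 30,"x": 0,"y": 0,"z": 0,"ax": 0,"ay": 0,"az": 0},
])

```text
t: 6.65
eef_pos: [0.5423, 0.2696, 0.0307]
tool_rot: [-0.141, -0.071, 0.987, -0.011]
contact_force: [-8.1, -2.7, 4.3]
gripper_width: 0.456
grasp_force: 61.8
```

```bash
python3 -c "
from st import *
st(3,True)"
```

```text
t 6.65 nose bay [38.33  0.14  0.12] zyx [ 8.25 16.29 -0.09] F [-8.43 -1.48  4.34] w 0.456 tcp [542.3 269.6  30.7]
```

Request:
jog_arm([
  {"fingers": 30,"x": -1.4,"y": 0,"z": -0.9,"ax": 0,"ay": 0,"az": 0},
  {"fingers": 30,"x": -1.5,"y": 0,"z": -0.5,"ax": 0,"ay": 0,"az": 0},
  {"fingers": 30,"x": -1.5,"y": 0,"z": -0.5,"ax": 0,"ay": 0,"az": 0},
  {"fingers": 30,"x": -1.5,"y": 0,"z": -0.5,"ax": 0,"ay": 0,"az": 0},
  {"fingers": 30,"x": -1.5,"y": 0,"z": -0.4,"ax": 0,"ay": 0,"az": 0},
  {"fingers": 30,"x": -1.5,"y": 0,"z": -0.4,"ax": 0,"ay": 0,"az": 0},
  {"fingers": 30,"x": 0,"y": 0,"z": 0,"ax": 0,"ay": 0,"az": 0},
  {"fingers": 30,"x": 0,"y": 0,"z": 0,"ax": 0,"ay": 0,"az": 0},
])

```text
t: 7.45
eef_pos: [0.5501, 0.2706, 0.0309]
tool_rot: [-0.143, -0.072, 0.987, -0.011]
contact_force: [-11.6, -4.2, 3.5]
gripper_width: 0.46
grasp_force: 61.6
```

```bash
python3 - <<'E'
from st import *
T=st(3,True)
print("level");dx=0
T=rows(T,[(tool(3,48.5,0.5,13,True),1),(tool(3,50,0.5,9,True),1),(tool(3,52,0.3,5,True),1),(tool(3,53,0.3,1,True),1),(tool(3,53,0,0,True),1)])
E
```

```text
t 7.45 nose bay [46.1   0.11  0.19] zyx [ 8.3  16.45 -0.13] F [-12.04  -2.54   3.51] w 0.46 tcp [550.1 270.6  30.9]
level
-2.1 -0.0 2.3 | -0.15 -3.45 0.1
-- [551.4 270.8  28.1]
-1.3 -0.0 3.4 | -0.0 -4.0 -0.0
-- [551.9 270.9  24.5]
-1.9 -0.0 3.7 | -0.0 -4.0 -0.0
-- [553.2 271.1  20.6]
-0.9 -0.0 3.7 | -0.0 -4.0 -0.0
-- [553.8 271.2  16.8]
0.0 -0.0 1.2 | -0.0 -1.0 -0.0
-- [553.7 271.2  15.6]
```

Request:
jog_arm([
  {"fingers": 30,"x": -1.5,"y": -0.3,"z": 1.0,"ax": 0,"ay": -1.7,"az": 0},
  {"fingers": 30,"x": -1.3,"y": -0.3,"z": 1.3,"ax": 0,"ay": -1.7,"az": 0},
  {"fingers": 30,"x": -0.8,"y": 0,"z": 1.7,"ax": 0,"ay": -2,"az": 0},
  {"fingers": 30,"x": -0.8,"y": 0,"z": 1.7,"ax": 0,"ay": -2,"az": 0},
  {"fingers": 30,"x": -1.9,"y": 0,"z": 3.6,"ax": 0,"ay": -4,"az": 0},
  {"fingers": 30,"x": -0.5,"y": 0,"z": 1.8,"ax": 0,"ay": -2,"az": 0},
  {"fingers": 30,"x": -0.4,"y": 0,"z": 1.8,"ax": 0,"ay": -2,"az": 0},
  {"fingers": 30,"x": 0,"y": 0,"z": 0,"ax": 0,"ay": 0,"az": 0},
])

```text
t: 8.25
eef_pos: [0.5529, 0.2712, 0.0164]
tool_rot: [-0.009, -0.073, 0.997, -0.002]
contact_force: [-13.8, -2.2, 5.7]
gripper_width: 0.453
grasp_force: 62.1
```

```bash
python3 - <<'E'
from st import *
T=st(3,True)
T=rows(T,[(tool(3,51,0,0,True),2)])
E
```

```text
t 8.25 nose bay [52.17  0.38 -0.15] zyx [ 8.4   1.04 -0.15] F [-13.98  -0.19   5.72] w 0.453 tcp [552.9 271.2  16.4]
0.6 -0.1 0.4 | -0.08 -0.52 0.1
0.6 -0.1 0.4 | -0.07 -0.52 0.11
-- [551.8 270.8  15.6]
```

Request:
jog_arm([
  {"fingers": 30,"x": 0,"y": 0,"z": 0.7,"ax": 0,"ay": -0.6,"az": 0},
  {"fingers": 30,"x": 0,"y": 0,"z": 0.7,"ax": 0,"ay": -0.6,"az": 0},
  {"fingers": 30,"x": 0,"y": 0,"z": 0,"ax": 0,"ay": 0,"az": 0},
  {"fingers": 30,"x": 0.7,"y": 0,"z": 0,"ax": 0,"ay": 0,"az": 0},
  {"fingers": 30,"x": 0.7,"y": 0,"z": 0,"ax": 0,"ay": 0,"az": 0},
  {"fingers": 30,"x": 0.7,"y": 0,"z": 0,"ax": 0,"ay": 0,"az": 0},
  {"fingers": 30,"x": 0.7,"y": 0,"z": 0,"ax": 0,"ay": 0,"az": 0},
  {"fingers": 30,"x": 0,"y": 0,"z": 0,"ax": 0,"ay": 0,"az": 0},
])

```text
t: 9.05
eef_pos: [0.5539, 0.2714, 0.0158]
tool_rot: [0.004, -0.072, 0.997, -0.0]
contact_force: [-8.1, -2.0, 7.9]
gripper_width: 0.457
grasp_force: 62.3
```

```bash
python3 - <<'E'
from st import *
T=st(3,True)
E
```

```text
t 9.05 nose bay [53.28  0.28  0.59] zyx [ 8.29 -0.4  -0.05] F [-8.27 -0.85  7.89] w 0.457 tcp [553.9 271.4  15.8]
```

Request:
jog_arm([
  {"fingers": 30,"x": 0.8,"y": 0,"z": 0,"ax": 0,"ay": 0.2,"az": 0},
  {"fingers": 30,"x": 0.8,"y": 0,"z": 0,"ax": 0,"ay": 0.2,"az": 0},
  {"fingers": 30,"x": 0.8,"y": 0,"z": 0,"ax": 0,"ay": 0,"az": 0},
  {"fingers": 30,"x": 0.8,"y": 0,"z": 0,"ax": 0,"ay": 0,"az": 0},
  {"fingers": 30,"x": 0,"y": 0,"z": 0,"ax": 0,"ay": 0,"az": 0},
  {"fingers": 30,"x": 0,"y": 0,"z": 0,"ax": 0,"ay": 0,"az": 0},
  {"fingers": 30,"x": 0,"y": 0,"z": 0,"ax": 0,"ay": 0,"az": 0},
  {"fingers": 30,"x": 0,"y": 0,"z": 0,"ax": 0,"ay": 0,"az": 0},
])

```text
t: 9.85
eef_pos: [0.5516, 0.2712, 0.0158]
tool_rot: [0.001, -0.072, 0.997, 0.0]
contact_force: [-5.8, -1.3, 4.8]
gripper_width: 0.46
grasp_force: 62.0
```

```bash
python3 - <<'E'
from st import *
T=st(3,True)
E
```

```text
t 9.85 nose bay [50.9   0.41  0.28] zyx [ 8.25 -0.08  0.  ] F [-5.88 -0.47  4.76] w 0.46 tcp [551.6 271.2  15.8]
```

Request:
jog_arm([
  {"fingers": 62,"x": 0,"y": 0,"z": 0,"ax": 0,"ay": 0,"az": 0},
  {"fingers": 62,"x": 0,"y": 0,"z": 0,"ax": 0,"ay": 0,"az": 0},
  {"fingers": 62,"x": 0,"y": 0,"z": 0,"ax": 0,"ay": 0,"az": 0},
  {"fingers": 62,"x": 0,"y": 0,"z": -10,"ax": 0,"ay": 0,"az": 0},
  {"fingers": 62,"x": 0,"y": 0,"z": -25,"ax": 0,"ay": 0,"az": 0},
  {"fingers": 62,"x": 0,"y": 0,"z": -25,"ax": 0,"ay": 0,"az": 0},
  {"fingers": 62,"x": 0,"y": 0,"z": -30,"ax": 0,"ay": 0,"az": 0},
  {"fingers": 62,"x": 0,"y": 0,"z": -30,"ax": 0,"ay": 0,"az": 0},
])

```text
t: 10.65
eef_pos: [0.5528, 0.2706, 0.1371]
tool_rot: [0.002, -0.072, 0.997, 0.0]
contact_force: [0.0, -0.1, 0.8]
gripper_width: 0.731
grasp_force: 0.0
```

```bash
python3 - <<'E'
from st import *
T=st(3,True)
f=lambda p,y:(np.array(p,float),R.from_euler("z",y,degrees=True)*R.from_euler("x",180,degrees=True))
T=rows(T,[(f([540,20,150],172),8),(f([618.3,-291,110],157),10)])
E
```

```text
t 10.65 nose bay [ 52.08  -0.41 121.75] zyx [ 8.21 -0.22  0.01] F [ 0.01 -0.08  0.78] w 0.731 tcp [552.8 270.6 137.1]
6.1 -30.8 -1.6 | 0.01 0.03 2.03
4.9 -30.9 -1.7 | 0.0 0.02 2.02
3.9 -31.2 -1.6 | 0.01 0.03 2.03
2.7 -31.2 -1.6 | 0.0 0.03 2.03
1.7 -31.3 -1.6 | 0.01 0.03 2.02
0.6 -31.4 -1.7 | 0.0 0.02 2.03
-0.6 -31.3 -1.6 | 0.01 0.03 2.03
-1.7 -31.4 -1.6 | 0.01 0.03 2.02
-- [540.  20. 150.]
-12.1 -29.7 4.0 | -0.0 -0.0 1.5
-12.8 -29.4 4.0 | -0.0 -0.0 1.5
-13.6 -29.0 4.0 | -0.0 -0.0 1.5
-14.4 -28.7 4.0 | -0.0 -0.0 1.5
-15.1 -28.3 4.0 | -0.0 -0.0 1.5
-15.9 -27.8 4.0 | -0.0 -0.0 1.5
-16.6 -27.5 4.0 | -0.0 -0.0 1.5
-17.3 -27.0 4.0 | -0.0 -0.0 1.5
-17.9 -26.5 4.0 | -0.0 -0.0 1.5
-18.7 -26.1 4.0 | -0.01 -0.0 1.5
-- [ 618.3 -291.   110. ]
```

Request:
jog_arm([
  {"fingers": 70,"x": 6,"y": -31,"z": -1.6,"ax": 0,"ay": 0,"az": 2},
  {"fingers": 70,"x": 5,"y": -31,"z": -1.6,"ax": 0,"ay": 0,"az": 2},
  {"fingers": 70,"x": 4,"y": -31,"z": -1.6,"ax": 0,"ay": 0.1,"az": 2},
  {"fingers": 70,"x": 3,"y": -31,"z": -1.6,"ax": 0,"ay": 0.1,"az": 2},
  {"fingers": 85,"x": 2,"y": -31,"z": -1.6,"ax": 0,"ay": 0,"az": 2},
  {"fingers": 85,"x": 0.6,"y": -31,"z": -1.6,"ax": 0,"ay": 0,"az": 2},
  {"fingers": 85,"x": -0.6,"y": -31,"z": -1.6,"ax": 0,"ay": 0,"az": 2},
  {"fingers": 85,"x": -1.7,"y": -31,"z": -1.6,"ax": 0,"ay": 0,"az": 2},
])

```text
t: 11.45
eef_pos: [0.5399, 0.0202, 0.1489]
tool_rot: [0.001, 0.069, 0.998, 0.0]
contact_force: [-0.1, -0.7, 0.2]
gripper_width: 0.998
grasp_force: 0.0
```

Request:
jog_arm([
  {"fingers": 85,"x": -15,"y": -36,"z": 5,"ax": 0,"ay": 0,"az": 1.9},
  {"fingers": 85,"x": -16,"y": -36,"z": 5,"ax": 0,"ay": 0,"az": 1.9},
  {"fingers": 85,"x": -17.5,"y": -36,"z": 5,"ax": 0,"ay": 0,"az": 1.9},
  {"fingers": 85,"x": -18.5,"y": -35,"z": 5,"ax": 0,"ay": 0,"az": 1.9},
  {"fingers": 85,"x": -20,"y": -34.5,"z": 5,"ax": 0,"ay": 0,"az": 1.9},
  {"fingers": 85,"x": -21,"y": -34,"z": 5,"ax": 0,"ay": 0,"az": 1.9},
  {"fingers": 85,"x": -22,"y": -33,"z": 5,"ax": 0,"ay": 0,"az": 1.9},
  {"fingers": 85,"x": -23,"y": -32.5,"z": 5,"ax": 0,"ay": 0,"az": 1.7},
])

```text
t: 12.25
eef_pos: [0.6195, -0.2876, 0.1087]
tool_rot: [0.0, 0.198, 0.98, 0.0]
contact_force: [0.0, 0.1, 0.5]
gripper_width: 0.995
grasp_force: 0.0
```

```bash
python3 - <<'E'
from st import *
import cv2
from h import *
T=now(bot.get_obs());print(T[0])
f=lambda p,y:(np.array(p,float),R.from_euler("z",y,degrees=True)*R.from_euler("x",180,degrees=True))
rows(T,[(f([618.3,-291,60],157),2),(f([618.3,-291,3],157),3)])
c=bot.read_camera("top");s=bot.read_camera("side")
a=cv2.resize(c["pixels"][140:228,140:240,::-1],None,fx=4,fy=4,interpolation=cv2.INTER_CUBIC)
b=cv2.resize(s["pixels"][182:270,205:300,::-1],None,fx=4,fy=4,interpolation=cv2.INTER_CUBIC)
cv2.imwrite("pics/p1.png",np.hstack([a,b]))
E
```

```text
[ 619.47985673 -287.62089301  108.65152346]
-0.1 -1.8 24.3 | 0.02 0.02 0.07
-0.1 -1.8 24.4 | 0.01 0.03 0.06
-- [ 618.3 -291.    60. ]
0.0 0.0 19.0 | 0.0 -0.0 0.0
0.0 0.0 19.0 | 0.0 -0.0 0.0
0.0 0.0 19.0 | 0.0 -0.0 0.0
-- [ 618.3 -291.     3. ]
```

View pics/p1.png

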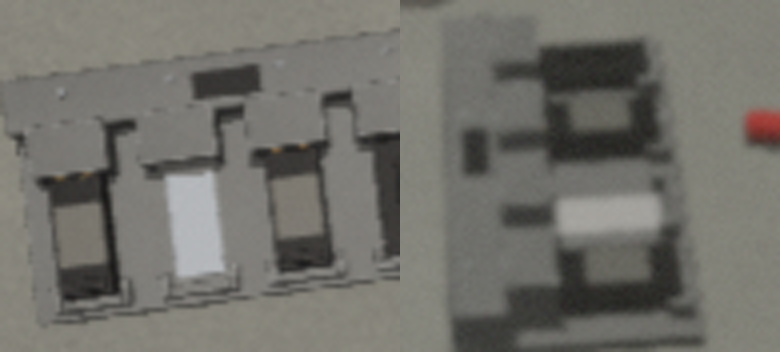

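The pack in bay 3 sits like the one in bay 1: brass just under the hood at (75,178) against (290,148), and the label at the same distance from the lip. It is seated. Next I'll grasp the second spare.

Request:
jog_arm([
  {"fingers": 85,"x": 0,"y": -1.8,"z": 24,"ax": 0,"ay": 0,"az": 0},
  {"fingers": 85,"x": 0,"y": -1.8,"z": 24,"ax": 0,"ay": 0,"az": 0},
  {"fingers": 85,"x": 0,"y": 0,"z": 24,"ax": 0,"ay": 0,"az": 0},
  {"fingers": 85,"x": 0,"y": 0,"z": 20,"ax": 0,"ay": 0,"az": 0},
  {"fingers": 85,"x": 0,"y": 0,"z": 13,"ax": 0,"ay": 0,"az": 0},
  {"fingers": 30,"x": 0,"y": 0,"z": 0,"ax": 0,"ay": 0,"az": 0},
  {"fingers": 30,"x": 0,"y": 0,"z": 0,"ax": 0,"ay": 0,"az": 0},
  {"fingers": 30,"x": 0,"y": 0,"z": 0,"ax": 0,"ay": 0,"az": 0},
])

```text
t: 13.15
eef_pos: [0.6186, -0.2894, 0.0042]
tool_rot: [0.001, 0.198, 0.98, 0.0]
contact_force: [0.2, 0.2, -0.3]
gripper_width: 0.509
grasp_force: 0.0
```

Request:
jog_arm([
  {"fingers": 30,"x": 0,"y": 0,"z": 0,"ax": 0,"ay": 0,"az": 0},
  {"fingers": 30,"x": 0,"y": 0,"z": 0,"ax": 0,"ay": 0,"az": 0},
  {"fingers": 30,"x": 0,"y": 0,"z": 0,"ax": 0,"ay": 0,"az": 0},
  {"fingers": 30,"x": 0,"y": 0,"z": -15,"ax": 0,"ay": 0,"az": 0},
  {"fingers": 30,"x": 0,"y": 0,"z": -30,"ax": 0,"ay": 0,"az": 0},
  {"fingers": 30,"x": 0,"y": 0,"z": -30,"ax": 0,"ay": 0,"az": 0},
  {"fingers": 30,"x": 0,"y": 0,"z": -30,"ax": 0,"ay": 0,"az": 0},
  {"fingers": 30,"x": 0,"y": 0,"z": -30,"ax": 0,"ay": 0,"az": 0},
])

```text
t: 13.95
eef_pos: [0.6169, -0.289, 0.1395]
tool_rot: [-0.0, 0.198, 0.98, 0.0]
contact_force: [-0.4, -0.2, -2.3]
gripper_width: 0.457
grasp_force: 62.3
```

```bash
python3 - <<'E'
from st import *
from h import *
o=bot.get_obs();T=now(o);print(o["gripper_width"],o["grasp_force"],T[0])
f=lambda p,y:(np.array(p,float),R.from_euler("z",y,degrees=True)*R.from_euler("x",180,degrees=True))
T=rows(T,[(f([545,-20,145],174),8),(tool(2,15,72,2,True,gz=4),6),(tool(2,15,72,16,True,gz=4),2)])
s=bot.read_camera("side")
p,r=now(o);rp=r*R.from_euler("x",180,degrees=True)*R.from_euler("z",180,degrees=True)
a=p-rp.apply([-4,0,3.6])
for n,v in dict(nbl=[50,20,0],ntl=[50,20,30],ntr=[50,-20,30],hbl=[-50,20,0],htl=[-50,20,30],htr=[-50,-20,30]).items():
    u=proj(s,(a+rp.apply(v))/1e3)[0];print(n,((u-[200,80])*6).round(0))
cv2.imwrite("pics/g2.png",cv2.resize(s["pixels"][80:160,200:300,::-1],None,fx=6,fy=6,interpolation=cv2.INTER_CUBIC))
E
```

```text
0.45654465200218447 62.26407051086426 [ 616.89985285 -289.02693387  139.49263438]
21.3 27.5 -0.7 | 0.0 -0.01 -2.1
20.3 28.3 -0.6 | 0.01 -0.0 -2.1
19.2 29.0 -0.7 | -0.0 -0.01 -2.09
18.2 29.7 -0.7 | 0.0 -0.01 -2.1
17.1 30.4 -0.6 | 0.01 -0.0 -2.1
15.9 30.9 -0.7 | -0.0 -0.01 -2.1
14.8 31.5 -0.7 | 0.0 -0.0 -2.1
13.6 32.0 -0.7 | 0.0 -0.01 -2.09
-- [545. -20. 145.]
6.5 33.9 9.2 | 0.04 0.33 -2.37
5.0 34.2 9.2 | 0.04 0.33 -2.36
3.6 34.4 9.2 | 0.05 0.34 -2.37
2.0 34.5 9.2 | 0.04 0.33 -2.37
0.6 34.5 9.2 | 0.04 0.33 -2.37
-0.9 34.6 9.1 | 0.04 0.33 -2.36
-- [527.7 186.6  89.9]
-1.3 -0.0 -6.5 | 0.0 7.0 -0.0
-0.4 -0.0 -6.6 | 0.0 7.0 -0.0
-- [530.6 187.  102.8]
nbl [199. 211.]
ntl [197. 168.]
ntr [229. 138.]
hbl [347. 248.]
htl [347. 204.]
htr [376. 173.]
```

View pics/g2.png

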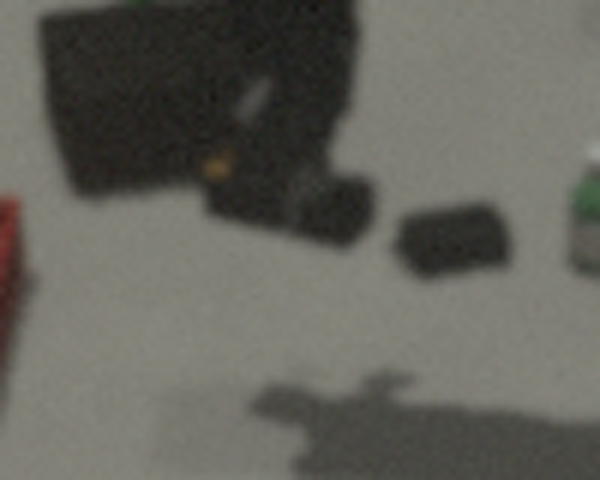

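The second spare is held level. Its lower nose corner is at (206,211) and its heel at (350,245), within 2 mm of prediction. Now I'll move it to bay 2.

Request:
jog_arm([
  {"fingers": 30,"x": 21.3,"y": 27.5,"z": -0.7,"ax": 0,"ay": 0,"az": -2.1},
  {"fingers": 30,"x": 20.3,"y": 28.3,"z": -0.7,"ax": 0,"ay": 0,"az": -2.1},
  {"fingers": 30,"x": 19.2,"y": 29,"z": -0.7,"ax": 0,"ay": 0,"az": -2.1},
  {"fingers": 30,"x": 18.2,"y": 29.7,"z": -0.7,"ax": 0,"ay": 0,"az": -2.1},
  {"fingers": 30,"x": 17.1,"y": 30.4,"z": -0.7,"ax": 0,"ay": 0,"az": -2.1},
  {"fingers": 30,"x": 15.9,"y": 30.9,"z": -0.7,"ax": 0,"ay": 0,"az": -2.1},
  {"fingers": 30,"x": 14.8,"y": 31.5,"z": -0.7,"ax": 0,"ay": 0,"az": -2.1},
  {"fingers": 30,"x": 13.6,"y": 32,"z": -0.7,"ax": 0,"ay": 0,"az": -2.1},
])

```text
t: 14.8
eef_pos: [0.5447, -0.0191, 0.1438]
tool_rot: [-0.0, 0.052, 0.999, -0.0]
contact_force: [0.4, 1.4, -1.7]
gripper_width: 0.453
grasp_force: 62.4
```

Request:
jog_arm([
  {"fingers": 30,"x": 6.5,"y": 33.9,"z": 9,"ax": 0,"ay": 0.3,"az": -2.37},
  {"fingers": 30,"x": 5,"y": 34.2,"z": 9,"ax": 0,"ay": 0.3,"az": -2.37},
  {"fingers": 30,"x": 3.6,"y": 34.4,"z": 9,"ax": 0,"ay": 0.3,"az": -2.37},
  {"fingers": 30,"x": 2,"y": 34.5,"z": 9,"ax": 0,"ay": 0.3,"az": -2.37},
  {"fingers": 30,"x": 0.6,"y": 34.5,"z": 9,"ax": 0,"ay": 0.3,"az": -2.37},
  {"fingers": 30,"x": -0.9,"y": 34.6,"z": 9,"ax": 0,"ay": 0.3,"az": -2.37},
  {"fingers": 30,"x": -1.3,"y": 0,"z": -6.5,"ax": 0,"ay": 7,"az": 0},
  {"fingers": 30,"x": -0.4,"y": 0,"z": -6.5,"ax": 0,"ay": 7,"az": 0},
])

```text
t: 15.6
eef_pos: [0.5299, 0.1883, 0.1039]
tool_rot: [-0.139, -0.074, 0.987, -0.008]
contact_force: [1.3, -0.8, -3.6]
gripper_width: 0.456
grasp_force: 62.4
```

Request:
jog_arm([
  {"fingers": 30,"x": 0,"y": 0,"z": 0,"ax": 0,"ay": 0,"az": 0},
  {"fingers": 30,"x": 0,"y": 0,"z": 0,"ax": 0,"ay": 0,"az": 0},
  {"fingers": 30,"x": 0,"y": 0,"z": 0,"ax": 0,"ay": 0,"az": 0},
  {"fingers": 30,"x": 0,"y": 0,"z": 0,"ax": 0,"ay": 0,"az": 0},
  {"fingers": 30,"x": 0,"y": 0,"z": 0,"ax": 0,"ay": 0,"az": 0},
  {"fingers": 30,"x": 0,"y": 0,"z": 0,"ax": 0,"ay": 0,"az": 0},
  {"fingers": 30,"x": 0,"y": 0,"z": 0,"ax": 0,"ay": 0,"az": 0},
  {"fingers": 30,"x": 0,"y": 0,"z": 0,"ax": 0,"ay": 0,"az": 0},
])

```text
t: 16.4
eef_pos: [0.5312, 0.1867, 0.1028]
tool_rot: [-0.137, -0.071, 0.988, -0.008]
contact_force: [0.4, 0.3, -2.2]
gripper_width: 0.462
grasp_force: 62.4
```

```bash
python3 - <<'E'
from st import *
T=st(2,True,gz=4.2)
k=dict(flip=True,gz=4.2,dy=0.2)
T=rows(T,[(tool(2,18,20,16,**k),3),(tool(2,24,5,16,**k),3),(tool(2,28,2,16,**k),2)])
E
```

```text
t 16.4 nose bay [15.57 -0.22 72.08] zyx [ 8.29 15.77  0.25] F [ 0.46  0.21 -2.16] w 0.462 tcp [531.2 186.7 102.8]
-5.5 0.1 16.4 | 0.07 0.08 0.03
-5.5 0.1 16.4 | 0.08 0.07 0.03
-5.6 0.2 16.4 | 0.07 0.08 0.02
-- [533.7 187.6  50.9]
-3.3 -0.0 4.3 | 0.0 0.0 0.0
-3.3 -0.0 4.2 | 0.0 0.0 0.0
-3.3 -0.0 4.3 | 0.0 0.0 0.0
-- [539.6 188.5  35.9]
-2.3 -0.0 0.9 | 0.0 0.0 0.0
-2.4 -0.0 0.9 | 0.0 0.0 0.0
-- [543.6 189.1  32.9]
```

Request:
jog_arm([
  {"fingers": 30,"x": -5.5,"y": 0.1,"z": 16.4,"ax": 0.1,"ay": 0.1,"az": 0},
  {"fingers": 30,"x": -5.5,"y": 0.1,"z": 16.4,"ax": 0.1,"ay": 0.1,"az": 0},
  {"fingers": 30,"x": -5.5,"y": 0.1,"z": 16.4,"ax": 0,"ay": 0,"az": 0},
  {"fingers": 30,"x": -3.3,"y": 0,"z": 4.2,"ax": 0,"ay": 0,"az": 0},
  {"fingers": 30,"x": -3.3,"y": 0,"z": 4.2,"ax": 0,"ay": 0,"az": 0},
  {"fingers": 30,"x": -3.3,"y": 0,"z": 4.2,"ax": 0,"ay": 0,"az": 0},
  {"fingers": 30,"x": -2.3,"y": 0,"z": 0.9,"ax": 0,"ay": 0,"az": 0},
  {"fingers": 30,"x": -2.3,"y": 0,"z": 0.9,"ax": 0,"ay": 0,"az": 0},
])

```text
t: 17.2
eef_pos: [0.5439, 0.1892, 0.0333]
tool_rot: [-0.138, -0.071, 0.988, -0.009]
contact_force: [0.6, 0.3, -2.9]
gripper_width: 0.452
grasp_force: 62.4
```

```bash
python3 - <<'E'
from st import *
T=st(2,True,gz=4.2)
E
```

```text
t 17.2 nose bay [28.42  0.38  2.44] zyx [ 8.29 15.94  0.06] F [ 0.6   0.19 -2.91] w 0.452 tcp [543.9 189.2  33.3]
```

Request:
jog_arm([
  {"fingers": 30,"x": -2.5,"y": -0.1,"z": 0,"ax": 0,"ay": 0,"az": 0},
  {"fingers": 30,"x": -2.5,"y": -0.1,"z": 0,"ax": 0,"ay": 0,"az": 0},
  {"fingers": 30,"x": -2.5,"y": 0,"z": -0.1,"ax": 0,"ay": 0,"az": 0},
  {"fingers": 30,"x": -1.5,"y": 0,"z": -0.2,"ax": 0,"ay": 0,"az": 0},
  {"fingers": 30,"x": -1.5,"y": 0,"z": -0.3,"ax": 0,"ay": 0,"az": 0},
  {"fingers": 30,"x": -1.5,"y": 0,"z": -0.4,"ax": 0,"ay": 0,"az": 0},
  {"fingers": 30,"x": 0,"y": 0,"z": 0,"ax": 0,"ay": 0,"az": 0},
  {"fingers": 30,"x": 0,"y": 0,"z": 0,"ax": 0,"ay": 0,"az": 0},
])

```text
t: 18.0
eef_pos: [0.5524, 0.1901, 0.0315]
tool_rot: [-0.141, -0.072, 0.987, -0.011]
contact_force: [-9.6, -3.4, 6.5]
gripper_width: 0.454
grasp_force: 63.3
```

```bash
python3 - <<'E'
from st import *
T=st(2,True,gz=4.2)
E
```

```text
t 18.0 nose bay [36.83  0.14  0.32] zyx [ 8.34 16.3  -0.04] F [-10.    -1.99   6.49] w 0.454 tcp [552.4 190.1  31.5]
```

Request:
jog_arm([
  {"fingers": 30,"x": -1.3,"y": 0,"z": -1.2,"ax": 0,"ay": 0,"az": 0},
  {"fingers": 30,"x": -1.5,"y": 0,"z": -0.6,"ax": 0,"ay": 0,"az": 0},
  {"fingers": 30,"x": -1.5,"y": 0,"z": -0.5,"ax": 0,"ay": 0,"az": 0},
  {"fingers": 30,"x": -1.5,"y": 0,"z": -0.5,"ax": 0,"ay": 0,"az": 0},
  {"fingers": 30,"x": -1.5,"y": 0,"z": -0.4,"ax": 0,"ay": 0,"az": 0},
  {"fingers": 30,"x": -1.5,"y": 0,"z": -0.4,"ax": 0,"ay": 0,"az": 0},
  {"fingers": 30,"x": 0,"y": 0,"z": 0,"ax": 0,"ay": 0,"az": 0},
  {"fingers": 30,"x": 0,"y": 0,"z": 0,"ax": 0,"ay": 0,"az": 0},
])

```text
t: 18.8
eef_pos: [0.5603, 0.1912, 0.0318]
tool_rot: [-0.143, -0.072, 0.987, -0.011]
contact_force: [-11.6, -3.0, 4.2]
gripper_width: 0.458
grasp_force: 62.8
```

```bash
python3 - <<'E'
from st import *
T=st(2,True,gz=4.2)
E
```

```text
t 18.8 nose bay [44.76  0.09  0.48] zyx [ 8.37 16.47 -0.06] F [-11.87  -1.28   4.16] w 0.458 tcp [560.3 191.2  31.8]
```

Request:
jog_arm([
  {"fingers": 30,"x": -1.8,"y": -0.1,"z": 0.8,"ax": 0,"ay": -1.7,"az": 0},
  {"fingers": 30,"x": -1.6,"y": -0.1,"z": 1.2,"ax": 0,"ay": -1.7,"az": 0},
  {"fingers": 30,"x": -0.8,"y": 0,"z": 1.7,"ax": 0,"ay": -2,"az": 0},
  {"fingers": 30,"x": -0.8,"y": 0,"z": 1.7,"ax": 0,"ay": -2,"az": 0},
  {"fingers": 30,"x": -1.9,"y": 0,"z": 3.6,"ax": 0,"ay": -4,"az": 0},
  {"fingers": 30,"x": -0.5,"y": 0,"z": 1.8,"ax": 0,"ay": -2,"az": 0},
  {"fingers": 30,"x": -0.4,"y": 0,"z": 1.8,"ax": 0,"ay": -2,"az": 0},
  {"fingers": 30,"x": 0,"y": 0,"z": 0,"ax": 0,"ay": 0,"az": 0},
])

```text
t: 19.6
eef_pos: [0.5636, 0.1918, 0.0172]
tool_rot: [-0.01, -0.073, 0.997, -0.002]
contact_force: [-14.7, -3.2, 6.9]
gripper_width: 0.455
grasp_force: 63.5
```

```bash
python3 - <<'E'
from st import *
T=st(2,True,gz=4.2)
E
```

```text
t 19.6 nose bay [ 5.141e+01  2.600e-01 -1.000e-02] zyx [ 8.43  1.1  -0.13] F [-15.04  -1.02   6.86] w 0.455 tcp [563.6 191.8  17.2]
```

Same signature as the first pack: the heel is down behind the lip. I'll press it level and ease back.

Request:
jog_arm([
  {"fingers": 30,"x": 0,"y": 0,"z": 0.6,"ax": 0,"ay": -0.5,"az": 0},
  {"fingers": 30,"x": 0,"y": 0,"z": 0.6,"ax": 0,"ay": -0.5,"az": 0},
  {"fingers": 30,"x": 0,"y": 0,"z": 0,"ax": 0,"ay": 0,"az": 0},
  {"fingers": 30,"x": 0.7,"y": 0,"z": 0,"ax": 0,"ay": 0,"az": 0},
  {"fingers": 30,"x": 0.7,"y": 0,"z": 0,"ax": 0,"ay": 0,"az": 0},
  {"fingers": 30,"x": 0.7,"y": 0,"z": 0,"ax": 0,"ay": 0,"az": 0},
  {"fingers": 30,"x": 0.7,"y": 0,"z": 0,"ax": 0,"ay": 0,"az": 0},
  {"fingers": 30,"x": 0,"y": 0,"z": 0,"ax": 0,"ay": 0,"az": 0},
])

```text
t: 20.4
eef_pos: [0.5643, 0.192, 0.0165]
tool_rot: [0.001, -0.073, 0.997, -0.0]
contact_force: [-8.6, -2.1, 5.5]
gripper_width: 0.451
grasp_force: 63.3
```

Request:
jog_arm([
  {"fingers": 30,"x": 0.8,"y": 0,"z": 0,"ax": 0,"ay": 0,"az": 0},
  {"fingers": 30,"x": 0.8,"y": 0,"z": 0,"ax": 0,"ay": 0,"az": 0},
  {"fingers": 30,"x": 0.8,"y": 0,"z": 0,"ax": 0,"ay": 0,"az": 0},
  {"fingers": 30,"x": 0,"y": 0,"z": 0,"ax": 0,"ay": 0,"az": 0},
  {"fingers": 30,"x": 0,"y": 0,"z": 0,"ax": 0,"ay": 0,"az": 0},
  {"fingers": 30,"x": 0,"y": 0,"z": 0,"ax": 0,"ay": 0,"az": 0},
  {"fingers": 30,"x": 0,"y": 0,"z": 0,"ax": 0,"ay": 0,"az": 0},
  {"fingers": 30,"x": 0,"y": 0,"z": 0,"ax": 0,"ay": 0,"az": 0},
])

```text
t: 21.2
eef_pos: [0.563, 0.1919, 0.0165]
tool_rot: [0.002, -0.072, 0.997, 0.0]
contact_force: [-5.9, -0.9, 1.9]
gripper_width: 0.46
grasp_force: 62.9
```

```bash
python3 - <<'E'
from st import *
T=st(2,True,gz=4.2)
E
```

```text
t 21.2 nose bay [50.89  0.37  0.55] zyx [ 8.31 -0.23  0.01] F [-6.01  0.01  1.9 ] w 0.46 tcp [563.  191.9  16.5]
```

Request:
jog_arm([
  {"fingers": 62,"x": 0,"y": 0,"z": 0,"ax": 0,"ay": 0,"az": 0},
  {"fingers": 62,"x": 0,"y": 0,"z": 0,"ax": 0,"ay": 0,"az": 0},
  {"fingers": 62,"x": 0,"y": 0,"z": 0,"ax": 0,"ay": 0,"az": 0},
  {"fingers": 62,"x": 0,"y": 0,"z": -10,"ax": 0,"ay": 0,"az": 0},
  {"fingers": 62,"x": 0,"y": 0,"z": -25,"ax": 0,"ay": 0,"az": 0},
  {"fingers": 62,"x": 0,"y": 0,"z": -25,"ax": 0,"ay": 0,"az": 0},
  {"fingers": 62,"x": 0,"y": 0,"z": -30,"ax": 0,"ay": 0,"az": 0},
  {"fingers": 62,"x": 0,"y": 0,"z": -30,"ax": 0,"ay": 0,"az": 0},
])

```text
t: 22.0
eef_pos: [0.5642, 0.1917, 0.1385]
tool_rot: [0.004, -0.072, 0.997, 0.001]
contact_force: [-0.3, 0.2, -0.0]
gripper_width: 0.728
grasp_force: 0.0
```

Request:
jog_arm([
  {"fingers": 62,"x": 0,"y": -40,"z": -2,"ax": 0,"ay": 0,"az": 2},
  {"fingers": 62,"x": 0,"y": -45,"z": -2,"ax": 0,"ay": 0,"az": 2},
  {"fingers": 62,"x": 0,"y": -45,"z": -2,"ax": 0,"ay": 0,"az": 2},
  {"fingers": 62,"x": 0,"y": -45,"z": -2,"ax": 0,"ay": 0,"az": 2},
  {"fingers": 62,"x": 0,"y": -45,"z": -2,"ax": 0,"ay": 0,"az": 2},
  {"fingers": 62,"x": 0,"y": -45,"z": -2,"ax": 0,"ay": 0,"az": 2},
  {"fingers": 62,"x": 0,"y": -45,"z": -2,"ax": 0,"ay": 0,"az": 2},
  {"fingers": 62,"x": 0,"y": -40,"z": -2,"ax": 0,"ay": 0,"az": 2},
])

```text
t: 22.8
eef_pos: [0.5718, -0.1599, 0.153]
tool_rot: [0.004, 0.069, 0.998, 0.001]
contact_force: [-0.2, 0.1, -0.0]
gripper_width: 0.726
grasp_force: 0.0
```

```bash
python3 - <<'E'
from st import *
import cv2
c=bot.read_camera("top");s=bot.read_camera("side")
a=cv2.resize(c["pixels"][140:228,140:240,::-1],None,fx=4,fy=4,interpolation=cv2.INTER_CUBIC)
b=cv2.resize(s["pixels"][182:270,205:300,::-1],None,fx=4,fy=4,interpolation=cv2.INTER_CUBIC)
cv2.imwrite("pics/p2.png",np.hstack([a,b]))
E
```

```text
(no output)
```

View pics/p2.png

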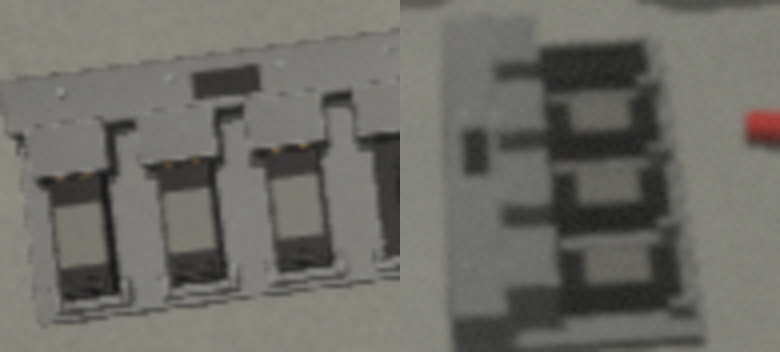

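The three packs in bays 3, 2 and 1 sit alike, with brass at (75,178), (182,162) and (290,148) under the hoods, the same label offsets and heels inside the lips. The blank has not moved, and the arm is clear.

```bash
python3 -c "
from station import bot
print(bot.hand_in())"
```

```text
the job is handed in; nothing more can be done
None
```

Both spare packs are seated in the two empty bays (2 and 3), pressed home and released; I touched nothing else on the bench, and the job is handed in at about 23 s, though the hand-in returned no verdict.

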